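Roll the bottle up its gutter to the head stop

ROBOT

A 6-joint arm with a two-finger parallel gripper is mounted at the origin on a cart in front of the work surface, level with it; the furniture and walls round the work are solid. World frame = base frame: x ahead of the robot, y to its left, z up, the work surface at z = 0. Lengths are in m, angles in rad, forces in N, time in s.
With the tool pointing down it reaches from about 0.25 to 0.725 m from the base axis. Payload 4 kg.
Tool frame: the origin (TCP) lies at the very end of the fingers, on their centre line; the grasp point (between the pads) lies 19 mm behind it; z points along the fingers, y is the line along which they close (so a half turn about z gives the same grasp; the last joint's range is limited). The gripper opens to 85 mm and grips with 20 to 120 N. Pads are 22 mm wide; open, the fingers measure 114 mm over their backs; the gripper's body (76 mm by 85 mm) begins 54 mm behind the grasp point. The pads swing forward as they close: fully open they stand 13 mm farther back than shut.
Start: joints at [1.136, 0.241, 0.005, 1.335, 0, 1.571], TCP at [0.211, 0.453, 0.231] pointing down, gripper open.
Joint ranges: [-2.72, 2.72], [-1.05, 1.87], [-1.09, 1.28], [-1.99, 2.15], [-1.42, 1.44], [-3.14, 3.14]. Speed limits (rad/s): [2.79, 2.79, 3.14, 3.14, 3.14, 3.14].

INTERFACE

Orientations are given as a unit quaternion [x, y, z, w].
In Python, from station import robot gives the robot as it stands.
- The arm moves only by the tool apply_moves, never from a script. Its argument "moves" is a list of rows, each a list of 3 entries, a list of its own where there are three numbers: the shift along the tool's x, y, z in m, then the turn, a rotation vector about the tool's x, y, z in degrees, then the closure, from 0 (fully open) to 1 (shut). A call has exactly 8 rows; each row shifts and turns the commanded pose from where the row before left it, along the tool's axes as they then stand; what a row does not reach is not made up. A row lasts 1/10 s, in which the tool goes at most 50 mm and 8.59 degrees, less where a joint would pass 70% of its speed; a pose out of reach is approached as far as the arm can. A call with a gripper value outside its range is refused whole. The fingers move at their own pace and stop on an object; "newtons" is the grip in N (left out, the last holds). Time passes only in rows, so rows that do not move let the fingers close, or fill a call up. It gives the time, the measured TCP pose, the force, the opening and the grip force at its end, in the units of the state.
- robot.state(): the state, without advancing time (a new reading comes with each control period).
- robot.get_image(name): name is "side" or "top"; returns (picture, depth): 384x512x3 uint8, red, green, blue; 384x512 float32, m along the optical axis (not along the pixel's ray), 0 where there is no reading.
- robot.get_calibration(name): a dict with "mtx" (3x3 intrinsics, pixels), "D" ([k1, k2, p1, p2, k3] as OpenCV has them; the pictures are not rectified), "T" (4x4, takes a point from camera to world coordinates). Camera axes: x right, y up, looking along -z (the intrinsics and any distortion apply to the point x, -y, -z); pixel columns grow to the right and rows downward; lengths in m; the calibration is good to about 2 mm. A picture is of the moment at which its call begins. get_calibration takes no time and is no camera call.
- robot.close_job(): hands the job in; it is judged then, once.
The state is a dict: "clock": time; "q": joint angles; "dq": joint speeds; "tau": joint torques, N m; "eef_pos": TCP position; "eef_rot": TCP orientation; "ft_force": force on the tool from outside, world axes, zero at the start; "wrist_torque": the same for the moment, N m; "width": finger opening in m; "grasp_force": force on a finger pad.
Only numpy, scipy, OpenCV 4.12 (cv2) and the standard library are available. Lean on these libraries where they do the work, as an engineer would, in place of code of your own. Each camera call takes 0.05 s, during which the arm holds its last target. There are 200 camera calls.

TASK

Two small bottles lie on their sides in two sloped gutters: one is already parked at the top, in the hollow against the head plate, the other lies at the foot of its slope. With your fingertips behind it, gently push that lower bottle up its gutter, over the crest and into the hollow against the head plate, so that it stays there and does not roll back. Roll it only: do not pick it up or fling it, and leave the parked bottle and everything else on the bench undisturbed.

Things in the scene. Friction and masses are not known exactly. Their poses are not given: they have to be found in the camera images.
- low_bottle_center (a point): The bottle to push, at first against the low stop of gutter_a: point on the bottle's axis at the middle of its 45 mm wide body (31.5 mm from the base, 60.5 mm from the cap end); z axis runs from base to cap. On the slope it is 22.5 mm square off the floor.
- parked_bottle_center (a point): The bottle already parked, in gutter_b: point on the bottle's axis at the middle of its 45 mm wide body (31.5 mm from the base, 60.5 mm from the cap end); z axis runs from base to cap.
- low_bottle: The bottle to push, a small screw-cap reagent bottle on its side: glass body 45 mm diameter and 63 mm long, then neck and green cap (27 mm diameter), 92 mm over all, about 0.1 kg; lies across its gutter. Origin: centre of the base; z axis along the bottle to the cap.
- parked_bottle: The bottle already parked at the top of gutter_b, same kind: glass body 45 mm diameter and 63 mm long, then neck and green cap (27 mm diameter), 92 mm over all, about 0.1 kg; lies across its gutter. Origin: centre of the base; z axis along the bottle to the cap.
- gutter_a: Sloped aluminium gutter with the low bottle, screwed to the bench, 180 mm long, 104 wide (98 between side walls, which stand 26 mm above its floor). Origin: centre of its footprint on the bench; x level along it to the high end, y across, z up. A fixing foot outside each wall at x = 0 reaches out to y = +-68 mm.
- gutter_a_slope (a point): Inner foot of gutter_a's low stop (gutter x -85, z 12 mm); x runs up the slope, y across, z square to the floor. The stop is 5 mm thick, its top 9 mm above the floor. The floor rises at 8 degrees to a crest at gutter x +40, z 29.6 mm; short of the crest a bottle rolls back down.
- gutter_a_seat (a point): Goal place: centre line of a bottle parked in the hollow of gutter_a (gutter x +62.5, y 0, z 47.8 mm); axes as the gutter's. From the crest the floor falls at 12 degrees to the head plate (buffer face at gutter x +85, top z 68, back x +92 mm), so a bottle stays there by itself.
- gutter_b_seat (a point): The same point of gutter_b, which is built exactly like gutter_a and holds the parked bottle.
- beaker: Clear beaker, 53 mm diameter, 70 mm high, standing between the gutters; origin under its centre. Leave alone.
- bung: Cream rubber stopper, 24 mm diameter, 22 mm high, standing between the gutters; origin under its centre. Leave alone.
- timer: White bench timer, 43 x 66 x 57 mm, right of the gutters; origin under its centre. Leave alone.
- film_box: White and green film carton, 62 x 135 x 55 mm, left of the gutters; origin under its centre. Leave alone.

How it is judged:
On the way:
1. the lower bottle is on its way up the slope, pushed by the fingers (contact force between the fingers and low_bottle above 0.05 N and x of low_bottle_center in the frame of gutter_a_slope between 0.05 and 0.12 m and z of low_bottle_center in the frame of gutter_a_slope between 0.015 and 0.03 m).
At the end, for the whole second after the job is handed in: The pushed bottle is at rest (under 20 mm/s) in the hollow against the head plate: middle within 7 mm along the gutter and 6 mm in height of the seat, between the walls, axis within 0.2 rad of square to the gutter; the other bottle is parked likewise in its own gutter (x of low_bottle_center in the frame of gutter_a_seat between -0.007 and 0.007 m and z of low_bottle_center in the frame of gutter_a_seat between -0.006 and 0.006 m and y of low_bottle_center in the frame of gutter_a_seat between -0.035 and 0.035 m and angle between the z axis of low_bottle_center and the y axis of gutter_a_seat, either way round below 0.2 rad and linear speed of each of low_bottle, parked_bottle below 0.02 m/s and x of parked_bottle_center in the frame of gutter_b_seat between -0.007 and 0.007 m and z of parked_bottle_center in the frame of gutter_b_seat between -0.006 and 0.006 m and y of parked_bottle_center in the frame of gutter_b_seat between -0.035 and 0.035 m and angle between the z axis of parked_bottle_center and the y axis of gutter_b_seat, either way round below 0.2 rad); the robot touches nothing.
It fails at once if the bottle is lifted more than 12 mm off the sloping floor (z of low_bottle_center in the frame of gutter_a_slope above 0.0345 m).
It fails at once if the bottle is flung (faster than 0.6 m/s) (linear speed of low_bottle above 0.6 m/s).
It fails at once if the bottle is pressed by the fingers with more than 40 N (contact force between the fingers and low_bottle above 40 N).
It fails at once if the parked bottle is shifted more than 10 mm (distance of parked_bottle_center from where it was at the start of the episode above 0.01 m).
It fails at once if the beaker, stopper, timer or film carton is shifted more than 10 mm (distance of any of beaker, bung, timer, film_box from where it was at the start of the episode above 0.01 m).
It also fails if it takes over 35 s, if anything falls off the work surface, if the arm or the gripper's body presses on something with over 40 N, if the wrist force passes 120 N, or if a joint passes its speed limit or range.

## Working session

There is one attempt and no reset: what is moved stays moved. The work goes in short steps, Python scripts to look and compute and a tool call to move; the robot and the scene stay as the last step left them, time stands still between calls to the robot, and variables do not carry over. Pictures are saved under pics/ and viewed, at most 10 in all, crops included, and the job is handed in when it is done.

Besides the shell and the picture viewer there is one more tool, called after "Call:" in YAML: its name, and indented under it one key for each argument. apply_moves: Moves the arm, as the interface text tells. Its arguments: {"type":"object","properties":{"moves":{"type":"array"},"newtons":{"type":"number"}},"required":["moves"]}

```bash
mkdir -p pics; ls
python3 - <<'E'
from station import robot
import cv2,numpy as np
for n in("top","side"):
    p,d=robot.get_image(n); np.savez(f"pics/{n}0.npz",p=p,d=d)
    cv2.imwrite(f"pics/{n}0.png",p[:,:,::-1])
    c=robot.get_calibration(n); print(n,np.round(c["mtx"],1).tolist(),np.round(c["D"],3),np.round(c["T"],3).tolist())
print(robot.state())
E
```

```text
pics
top [[404.4, 0.0, 251.2], [0.0, 404.4, 186.4], [0.0, 0.0, 1.0]] [-0.015  0.     0.     0.     0.   ] [[0.002, 0.977, -0.214, 0.258], [-1.0, 0.003, 0.003, 0.066], [0.003, 0.214, 0.977, 1.127], [0.0, 0.0, 0.0, 1.0]]
side [[465.2, 0.0, 252.3], [0.0, 465.2, 194.6], [0.0, 0.0, 1.0]] [-0.188  0.     0.     0.     0.   ] [[1.0, -0.021, 0.018, 0.526], [0.027, 0.574, -0.819, -1.136], [0.007, 0.819, 0.574, 0.917], [0.0, 0.0, 0.0, 1.0]]
{'clock': 0.1, 'q': array([ 1.13599000e+00,  2.41381628e-01,  3.86769677e-03,  1.33519821e+00,
       -1.54308635e-06,  1.57081088e+00]), 'dq': array([ 0.00109929, -0.00083777,  0.00219189,  0.00192949, -0.00042192,
       -0.00034686]), 'tau': array([ 9.07138565e-04, -3.73136866e+01,  2.53010666e+01,  1.08337234e-02,
        1.11390650e-04,  1.26883924e-05]), 'eef_pos': array([0.21038141, 0.45296665, 0.23048334]), 'eef_rot': array([ 2.15701650e-01,  9.76458847e-01, -9.35527193e-04, -2.05855347e-04]), 'ft_force': array([-0.2705327 ,  0.83697705,  0.31130397]), 'wrist_torque': array([-0.02741259,  0.01428021,  0.03204187]), 'grasp_force': 0.0, 'width': 0.0853234637027979}
```

View pics/top0.png

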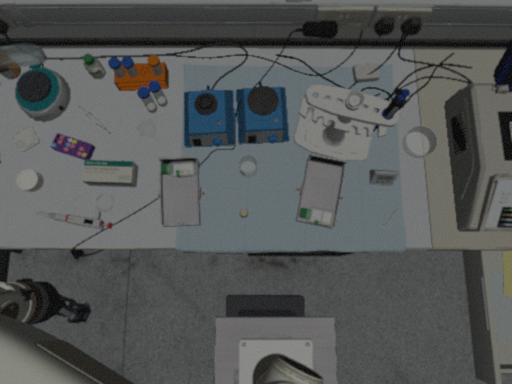

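View pics/side0.png

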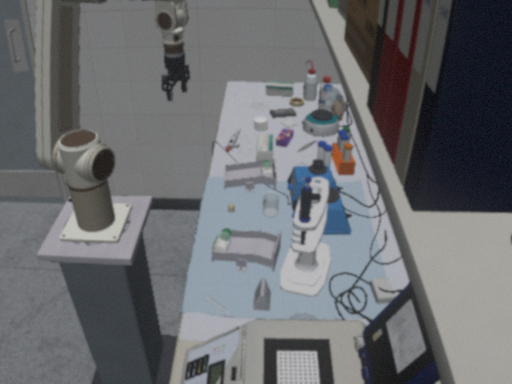

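The top view shows gutter_a at right (about columns 297–344, rows 155–228) with the bottle at its near end (~317,215). Gutter_b is at left with its bottle parked at the far end (~180,169). A microscope stands just beyond the head of gutter_a. Zooming in next.

```bash
cat > h.py <<'E'
import numpy as np,cv2
from station import robot
def ray(n,u,v):
    c=robot.get_calibration(n); x,y=cv2.undistortPoints(np.array([[[u,v]]],float),c["mtx"],c["D"])[0,0]
    T=c["T"]; return T[:3,3],T[:3,:3]@np.array([x,-y,-1.])
def onz(n,u,v,z):
    o,d=ray(n,u,v); return o+d*(z-o[2])/d[2]
def cloud(n,d):
    c=robot.get_calibration(n); v,u=np.mgrid[:384,:512]
    xy=cv2.undistortPoints(np.stack([u,v],-1).reshape(-1,1,2).astype(float),c["mtx"],c["D"]).reshape(384,512,2)
    P=np.stack([xy[...,0]*d,-xy[...,1]*d,-d],-1); return P@c["T"][:3,:3].T+c["T"][:3,3]
E
python3 - <<'E'
from h import *
z=np.load("pics/top0.npz");p,d=z["p"],z["d"]
a=cv2.resize(p[140:240,280:380],(600,600),interpolation=cv2.INTER_CUBIC)
a=cv2.convertScaleAbs(a,alpha=1.3)
cv2.imwrite("pics/zoom.png",a[:,:,::-1])
P=cloud("top",d)
print("valid",(d>0).mean())
for v in range(150,236,4): print(v,[tuple(np.round(P[v,u]*1000).astype(int)) for u in (308,316,324,332)])
E
```

```text
valid 0.995880126953125
150 [(np.int64(614), np.int64(-102), np.int64(0)), (np.int64(612), np.int64(-124), np.int64(7)), (np.int64(611), np.int64(-147), np.int64(9)), (np.int64(610), np.int64(-169), np.int64(14))]
154 [(np.int64(603), np.int64(-102), np.int64(-2)), (np.int64(603), np.int64(-126), np.int64(-2)), (np.int64(601), np.int64(-148), np.int64(5)), (np.int64(601), np.int64(-171), np.int64(3))]
158 [(np.int64(579), np.int64(-96), np.int64(38)), (np.int64(573), np.int64(-115), np.int64(56)), (np.int64(573), np.int64(-137), np.int64(59)), (np.int64(570), np.int64(-157), np.int64(70))]
162 [(np.int64(564), np.int64(-94), np.int64(49)), (np.int64(573), np.int64(-122), np.int64(17)), (np.int64(569), np.int64(-142), np.int64(31)), (np.int64(565), np.int64(-161), np.int64(47))]
166 [(np.int64(552), np.int64(-93), np.int64(51)), (np.int64(560), np.int64(-120), np.int64(21)), (np.int64(560), np.int64(-143), np.int64(23)), (np.int64(560), np.int64(-166), np.int64(22))]
170 [(np.int64(547), np.int64(-97), np.int64(26)), (np.int64(548), np.int64(-120), np.int64(22)), (np.int64(548), np.in
[... 2441 characters left out ...]
), np.int64(-111), np.int64(47)), (np.int64(397), np.int64(-132), np.int64(51)), (np.int64(396), np.int64(-153), np.int64(54))]
226 [(np.int64(393), np.int64(-97), np.int64(-4)), (np.int64(392), np.int64(-119), np.int64(-2)), (np.int64(391), np.int64(-139), np.int64(11)), (np.int64(390), np.int64(-160), np.int64(18))]
230 [(np.int64(381), np.int64(-96), np.int64(-3)), (np.int64(381), np.int64(-118), np.int64(-3)), (np.int64(381), np.int64(-140), np.int64(3)), (np.int64(381), np.int64(-162), np.int64(2))]
234 [(np.int64(370), np.int64(-96), np.int64(-3)), (np.int64(370), np.int64(-118), np.int64(-3)), (np.int64(370), np.int64(-141), np.int64(-3)), (np.int64(370), np.int64(-162), np.int64(0))]
```

View pics/zoom.png

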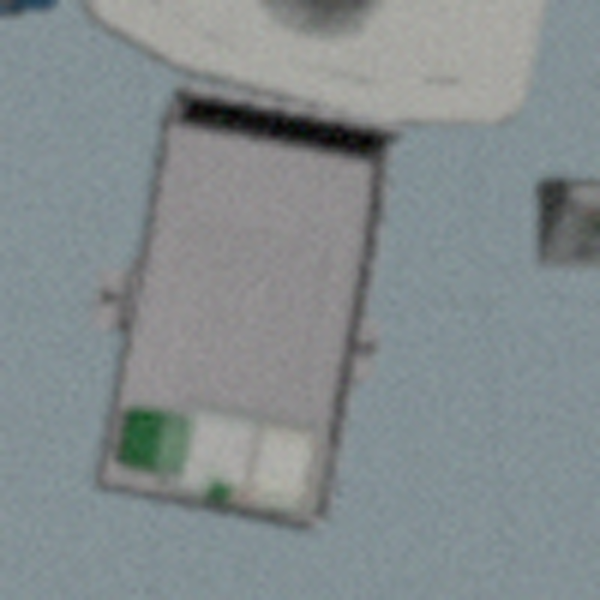

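The zoom shows gutter_a with its cap toward image left (+y) and base at right. Low-stop corners are at zoom (100,487) and (318,522), head corners at (178,95) and (395,135), and the feet at (108,297) and (370,345).

Run:
```python
from h import *
Z=lambda u,v,z:onz("top",280+u/6-.4,140+v/6-.4,z)
fl,fr=Z(106,297,.003),Z(370,347,.003); print("feet",fl,fr,np.linalg.norm(fl-fr),"yaw",np.degrees(np.arctan2(-(fr-fl)[0]*-1,-(fr-fl)[1]*1)), (fl+fr)/2)
hl,hr=Z(178,95,.068),Z(395,135,.068); print("head",hl,hr,np.linalg.norm(hl-hr),(hl+hr)/2)
nl,nr=Z(102,487,.037),Z(318,522,.037); print("near",nl,nr,np.linalg.norm(nl-nr),(nl+nr)/2)
for e in((hl,hr),(nl,nr),(fl,fr)):
    w=e[0]-e[1]; print("yaw from across",np.degrees(np.arctan2(-w[0],w[1])))
u=(hl+hr-nl-nr)/2; print("along",np.degrees(np.arctan2(u[1],u[0])),np.linalg.norm(u[:2]))
# side view clouds and top cloud
for n in("top","side"):
    z=np.load(f"pics/{n}0.npz");P=cloud(n,z["d"]);x,y,h=P[...,0],P[...,1],P[...,2]
    m=(x>.38)&(x<.45)&(y>-.18)&(y<-.06)&(h>.044)&(h<.08)
    q=P[m]; print(n,"bottle",len(q),q.mean(0),q.min(0),q.max(0),np.percentile(h[m],95))
    m=(x>.54)&(x<.62)&(y>-.2)&(y<-.06)&(h>.08); print("tall near head",m.sum(), P[m].min(0) if m.any() else "")
    m=(x>.58)&(x<.9)&(y>-.35)&(y<.05)&(h>.1);q=P[m]
    for a,b in((.05,.1),(.1,.2),(.2,.3),(.3,.45)):
        m=(x>.56)&(x<.9)&(y>-.3)&(y<.0)&(h>a)&(h<b);q=P[m]; print("scope",a,len(q),np.round(np.percentile(q,[1,99],axis=0),3).tolist() if len(q) else "")
```

```text
feet [ 0.49686369 -0.06792825  0.003     ] [ 0.47306268 -0.1921715   0.003     ] 0.12650245902770704 yaw -10.844641819954894 [ 0.48496318 -0.13004988  0.003     ]
head [ 0.57707367 -0.09507134  0.068     ] [ 0.55851747 -0.19309145  0.068     ] 0.09976109257747 [ 0.56779557 -0.1440814   0.068     ]
near [ 0.40185064 -0.06011134  0.037     ] [ 0.38619053 -0.15722352  0.037     ] 0.09836673287004191 [ 0.39402058 -0.10866743  0.037     ]
yaw from across -10.719811736158277
yaw from across -9.160538491091861
yaw from across -10.844641819954894
along -11.518691790871525 0.17734681865077048
top bottle 475 [ 0.41480548 -0.11851526  0.05351647] [ 0.38882106 -0.17579311  0.04408417] [ 0.44971319 -0.06844951  0.06249244] 0.060435519025161595
tall near head 47 [ 0.61469518 -0.1996204   0.14886187]
scope 0.05 761 [[0.561, -0.232, 0.051], [0.895, -0.001, 0.098]]
scope 0.1 1677 [[0.607, -0.295, 0.105], [0.899, -0.001, 0.196]]
scope 0.2 2356 [[0.605, -0.284, 0.205], [0.893, -0.069, 0.292]]
scope 0.3 245 [[0.615, -0.267, 0.301], [0.66, -0.243, 0.353]]
side bottle 274 [ 0.41858679 -0.12943711  0.05241286] [ 0.39147261 -0.17675714  0.04409431] [ 0.44142163 -0.06830137  0.06120357] 0.058546563395244534
tall near head 3 [ 0.61704742 -0.19997057  0.2314557 ]
scope 0.05 461 [[0.563, -0.239, 0.051], [0.897, -0.001, 0.093]]
scope 0.1 756 [[0.607, -0.287, 0.104], [0.743, -0.005, 0.197]]
scope 0.2 1125 [[0.607, -0.287, 0.221], [0.701, -0.072, 0.298]]
scope 0.3 254 [[0.618, -0.273, 0.3], [0.662, -0.249, 0.352]]
```

Call:
apply_moves:
  moves:
    - [[0,0,0],[0,0,-6.95],0.7]
    - [[0,0,0],[0,0,-6.95],0.7]
    - [[-0.0186,-0.038,0],[0,0,0],0.7]
    - [[-0.0186,-0.038,0],[0,0,0],0.7]
    - [[-0.0186,-0.038,0],[0,0,0],0.7]
    - [[-0.0186,-0.038,0],[0,0,0],0.7]
    - [[-0.0186,-0.038,0],[0,0,0],0.7]
    - [[-0.0186,-0.038,0],[0,0,0],0.7]

```text
clock: 0.9
eef_pos: [0.2764, 0.2066, 0.231]
eef_rot: [0.096, 0.995, -0.0, -0.0]
ft_force: [0.4, 0.3, -0.2]
width: 0.0253
grasp_force: 0.0
```

Call:
apply_moves:
  moves:
    - [[-0.0186,-0.038,0],[0,0,0],0.7]
    - [[-0.0186,-0.038,0],[0,0,0],0.7]
    - [[-0.0186,-0.038,0],[0,0,0],0.7]
    - [[-0.0186,-0.038,0],[0,0,0],0.7]
    - [[-0.0186,-0.038,0],[0,0,0],0.7]
    - [[-0.0186,-0.038,0],[0,0,0],0.7]
    - [[-0.0186,-0.038,0],[0,0,0],0.7]
    - [[-0.0186,-0.038,0],[0,0,0],0.7]

```text
clock: 1.7
eef_pos: [0.3644, -0.1203, 0.2311]
eef_rot: [0.096, 0.995, 0.0, -0.0]
ft_force: [0.7, -0.1, 0.1]
width: 0.0257
grasp_force: 0.0
```

Call:
apply_moves:
  moves:
    - [[0,0,0],[0,0,0],0.7]
    - [[0,0,0],[0,0,0],0.7]
    - [[0,0,0.02],[0,0,0],0.7]
    - [[0,0,0.03],[0,0,0],0.7]
    - [[0,0,0.03],[0,0,0],0.7]
    - [[0,0,0.02],[0,0,0],0.7]
    - [[0,0,0],[0,0,0],0.7]
    - [[0,0,0],[0,0,0],0.7]

```text
clock: 2.5
eef_pos: [0.3644, -0.1174, 0.1316]
eef_rot: [0.095, 0.995, 0.0, -0.0]
ft_force: [0.4, 0.5, 0.1]
width: 0.0256
grasp_force: 0.0
```

Run:
```python
from h import *
a=[]
for n,(r,c) in(("top",(140,280)),("side",(200,180))):
    p,d=robot.get_image(n); a.append(cv2.resize(p[r:r+100,c:c+100 if n=="top" else c+120],None,fx=4,fy=4,interpolation=cv2.INTER_CUBIC)[:400,:400])
    P=cloud(n,d); 
    x,y,h=P[...,0],P[...,1],P[...,2]; m=(abs(x-.364)<.07)&(abs(y+.117)<.07)&(h>.125)&(h<.17); q=P[m]; print(n,len(q), q.min(0) if len(q) else"",q.max(0) if len(q) else"")
cv2.imwrite("pics/c1.png",np.hstack(a)[:,:,::-1])
```

```text
top 8 [ 0.35482795 -0.10274259  0.13452691] [ 0.36277819 -0.09159238  0.16122517]
side 121 [ 0.35036775 -0.14674699  0.12896133] [ 0.37964568 -0.09813561  0.16994584]
```

View pics/c1.png

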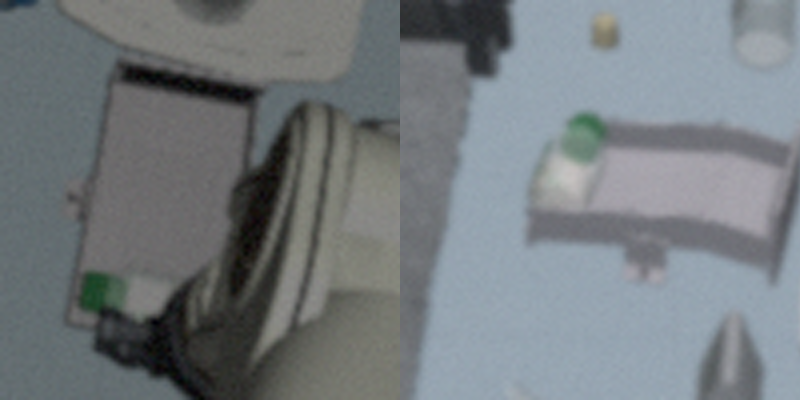

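The left view shows the fingertips just behind the bottle (~125,335), clear of the gutter end. The bottle is still at the low stop. Descending.

Call:
apply_moves:
  moves:
    - [[0,0,0.02],[0,0,0],0.7]
    - [[0,0,0.02],[0,0,0],0.7]
    - [[0,0,0.02],[0,0,0],0.7]
    - [[0,0,0.02],[0,0,0],0.7]
    - [[0,0,0.0115],[0,0,0],0.7]
    - [[0,0,0.01],[0,0,0],0.7]
    - [[0,0,0],[0,0,0],0.7]
    - [[0,0,0],[0,0,0],0.7]

```text
clock: 3.4
eef_pos: [0.3653, -0.1186, 0.0304]
eef_rot: [0.096, 0.995, -0.0, 0.001]
ft_force: [-0.0, -0.1, -0.3]
width: 0.0256
grasp_force: 0.0
```

Call:
apply_moves:
  moves:
    - [[-0.003,0,0],[0,0,0],0.7]
    - [[-0.003,0,0],[0,0,0],0.7]
    - [[-0.003,0,0],[0,0,0],0.7]
    - [[-0.003,0,0],[0,0,0],0.7]
    - [[-0.003,0,-0.0004],[0,0,0],0.7]
    - [[-0.003,0,-0.0004],[0,0,0],0.7]
    - [[-0.003,0,-0.0004],[0,0,0],0.7]
    - [[-0.003,0,-0.0004],[0,0,0],0.7]

```text
clock: 4.2
eef_pos: [0.3879, -0.123, 0.0313]
eef_rot: [0.096, 0.995, 0.0, -0.001]
ft_force: [-1.1, 0.5, 1.3]
width: 0.0256
grasp_force: 0.6
```

```bash
cat > b.py <<'E'
from h import *
import sys
O=np.array([.481,-.1265]);U=np.array([.9816,-.1908]);V=np.array([.1908,.9816])
s=robot.state();e=s["eef_pos"];print("tcp g",np.round([(e[:2]-O)@U,(e[:2]-O)@V,e[2]],4),"F",np.round(s["ft_force"],2))
p,d=robot.get_image("side");P=cloud("side",d);hsv=cv2.cvtColor(p,cv2.COLOR_RGB2HSV)
g=np.stack([(P[...,:2]-O)@U,(P[...,:2]-O)@V,P[...,2]],-1)
m=(abs(g[...,0])<.12)&(abs(g[...,1])<.06)&(g[...,2]>.02)&(hsv[...,0]>45)&(hsv[...,0]<85)&(hsv[...,1]>80)
q=g[m];print("green",len(q),np.round(np.median(q,0),4),np.round(q.min(0),3),np.round(q.max(0),3))
if len(sys.argv)>1: cv2.imwrite(sys.argv[1],cv2.resize(p[200:300,180:300],None,fx=5,fy=5,interpolation=cv2.INTER_CUBIC)[:,:,::-1])
E
python3 b.py pics/c2.png
```

```text
tcp g [-0.0921 -0.0143  0.0313] F [-1.1   0.47  1.32]
green 17 [-0.0543  0.033   0.0494] [-0.065  0.027  0.042] [-0.047  0.04   0.051]
```

View pics/c2.png

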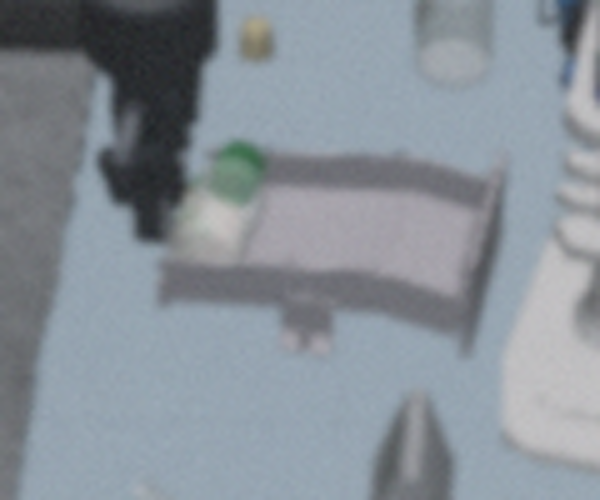

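The fingers are behind the bottle (tip at ~150,235 in the view), which has already left the stop. Pushing on along the 8° slope.

Call:
apply_moves:
  moves:
    - [[-0.004,0,-0.0006],[0,0,0],0.7]
    - [[-0.005,0,-0.0007],[0,0,0],0.7]
    - [[-0.005,0,-0.0007],[0,0,0],0.7]
    - [[-0.005,0,-0.0007],[0,0,0],0.7]
    - [[-0.005,0,-0.0007],[0,0,0],0.7]
    - [[-0.005,0,-0.0007],[0,0,0],0.7]
    - [[-0.005,0,-0.0007],[0,0,0],0.7]
    - [[-0.004,0,-0.0006],[0,0,0],0.7]

```text
clock: 5.05
eef_pos: [0.4261, -0.1304, 0.0369]
eef_rot: [0.096, 0.995, -0.0, 0.0]
ft_force: [-0.9, 0.1, 1.0]
width: 0.0253
grasp_force: 0.6
```

```bash
python3 b.py pics/c3.png
```

```text
tcp g [-0.0532 -0.0143  0.0369] F [-0.89  0.07  1.01]
green 15 [-0.0175  0.0344  0.0544] [-0.026  0.021  0.052] [-0.008  0.042  0.06 ]
```

View pics/c3.png

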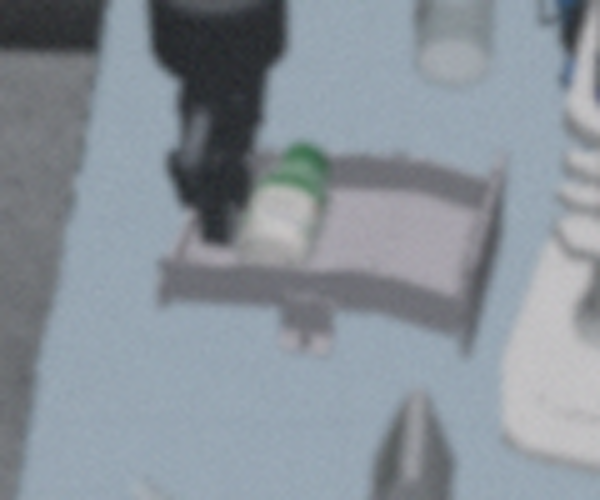

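The bottle is square and rolling ahead of the fingers, near mid-slope (~285,215). Continuing.

Call:
apply_moves:
  moves:
    - [[-0.004,0,-0.0006],[0,0,0],0.7]
    - [[-0.005,0,-0.0007],[0,0,0],0.7]
    - [[-0.005,0,-0.0007],[0,0,0],0.7]
    - [[-0.005,0,-0.0007],[0,0,0],0.7]
    - [[-0.005,0,-0.0007],[0,0,0],0.7]
    - [[-0.005,0,-0.0007],[0,0,0],0.7]
    - [[-0.005,0,-0.0007],[0,0,0],0.7]
    - [[-0.005,0,-0.0007],[0,0,0],0.7]

```text
clock: 5.9
eef_pos: [0.4641, -0.1378, 0.0424]
eef_rot: [0.096, 0.995, 0.0, -0.0]
ft_force: [-1.5, 0.1, 1.6]
width: 0.0259
grasp_force: 0.6
```

Call:
apply_moves:
  moves:
    - [[-0.004,0,-0.0005],[0,0,0],0.7]
    - [[-0.003,0,-0.0003],[0,0,0],0.7]
    - [[-0.003,0,0],[0,0,0],0.7]
    - [[-0.003,0,0],[0,0,0],0.7]
    - [[-0.003,0,0],[0,0,0],0.7]
    - [[-0.003,0,0],[0,0,0],0.7]
    - [[-0.003,0,0],[0,0,0],0.7]
    - [[-0.003,0,0],[0,0,0],0.7]

```text
clock: 6.7
eef_pos: [0.4886, -0.1426, 0.0431]
eef_rot: [0.096, 0.995, -0.0, 0.0]
ft_force: [0.1, -0.4, -0.2]
width: 0.0256
grasp_force: 0.2
```

```bash
python3 b.py pics/c4.png
```

```text
tcp g [ 0.0105 -0.0144  0.0431] F [ 0.11 -0.37 -0.19]
green 14 [0.0466 0.034  0.0623] [0.04  0.027 0.06 ] [0.055 0.04  0.066]
```

View pics/c4.png

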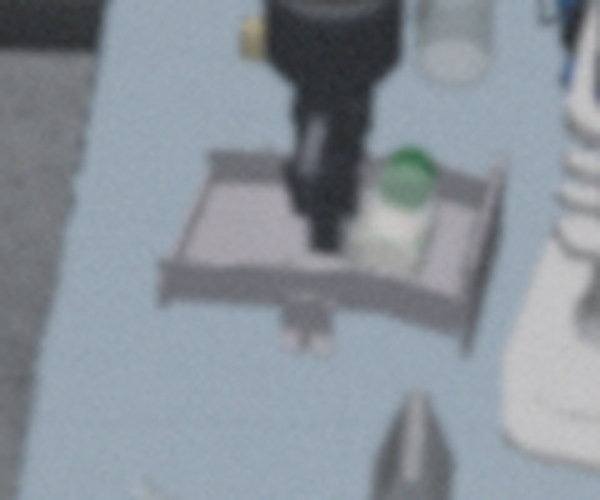

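The bottle is just over the crest (~395,220), and the contact force has dropped off. Following it slowly toward the seat.

Call:
apply_moves:
  moves:
    - [[-0.002,0,0],[0,0,0],0.7]
    - [[-0.002,0,0],[0,0,0],0.7]
    - [[-0.002,0,0],[0,0,0],0.7]
    - [[-0.002,0,0],[0,0,0],0.7]
    - [[-0.002,0,0],[0,0,0],0.7]
    - [[-0.002,0,0],[0,0,0],0.7]
    - [[-0.001,0,0],[0,0,0],0.7]
    - [[0,0,0],[0,0,0],0.7]

```text
clock: 7.55
eef_pos: [0.5012, -0.1451, 0.0431]
eef_rot: [0.096, 0.995, -0.0, 0.0]
ft_force: [-0.7, 0.2, 0.3]
width: 0.0255
grasp_force: 0.0
```

```bash
python3 b.py pics/c5.png
```

```text
tcp g [ 0.0234 -0.0144  0.0431] F [-0.71  0.2   0.33]
green 14 [0.0716 0.0342 0.0583] [0.063 0.029 0.055] [0.079 0.037 0.061]
```

View pics/c5.png

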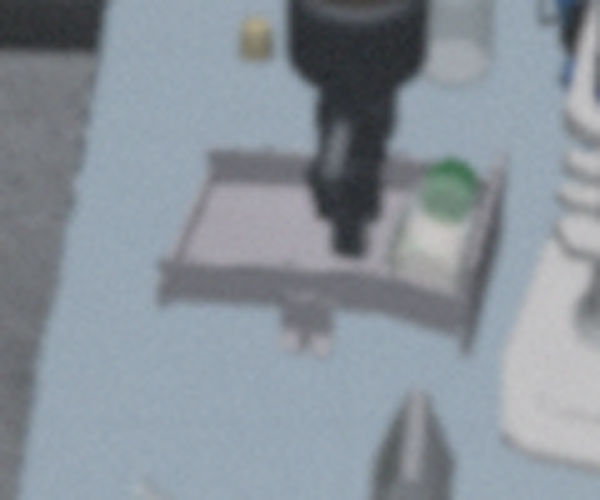

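The bottle has rolled into the hollow against the head plate (~435,225), with a clear gap to the fingers. Backing off and lifting.

Call:
apply_moves:
  moves:
    - [[0.008,0,-0.003],[0,0,0],0.7]
    - [[0.012,0,-0.005],[0,0,0],0.7]
    - [[0.005,0,-0.015],[0,0,0],0.7]
    - [[0,0,-0.025],[0,0,0],0.7]
    - [[0,0,-0.03],[0,0,0],0.7]
    - [[0,0,-0.03],[0,0,0],0.7]
    - [[0,0,-0.02],[0,0,0],0.7]
    - [[0,0,0],[0,0,0],0.7]

```text
clock: 8.4
eef_pos: [0.4776, -0.1407, 0.1747]
eef_rot: [0.096, 0.995, -0.001, 0.003]
ft_force: [0.9, 0.5, 0.0]
width: 0.0257
grasp_force: 0.0
```

Call:
apply_moves:
  moves:
    - [[0.02,0,0],[0,0,0],0.7]
    - [[0.02,0,0],[0,0,0],0.7]
    - [[0.01,0,0],[0,0,0],0.7]
    - [[0,0,0],[0,0,0],0.7]
    - [[0,0,0],[0,0,0],0.7]
    - [[0,0,0],[0,0,0],0.7]
    - [[0,0,0],[0,0,0],0.7]
    - [[0,0,0],[0,0,0],0.7]

```text
clock: 9.2
eef_pos: [0.4279, -0.1308, 0.171]
eef_rot: [0.096, 0.995, 0.0, -0.0]
ft_force: [-0.3, 0.2, 0.1]
width: 0.0258
grasp_force: 0.0
```

```bash
python3 b.py pics/c6.png
```

```text
tcp g [-0.0513 -0.0143  0.171 ] F [-0.35  0.16  0.06]
green 12 [0.0703 0.0342 0.0585] [0.063 0.027 0.056] [0.078 0.039 0.063]
```

View pics/c6.png

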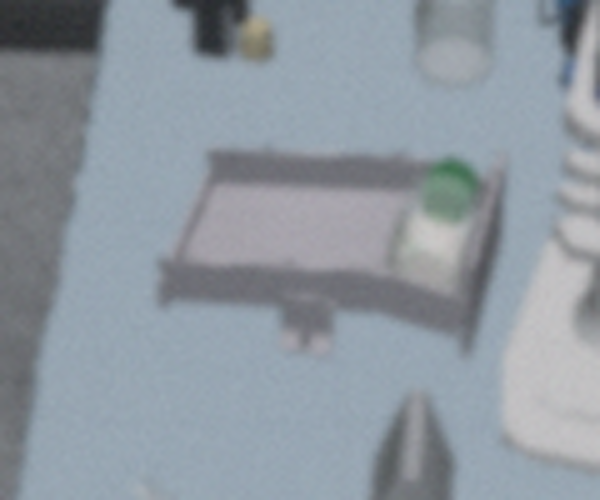

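The bottle is resting square against the head plate (~435,225), unchanged since the last view, and the arm is clear. Handing in.

```bash
python3 -c "
from station import robot
print(robot.close_job())"
```

```text
the job is handed in; nothing more can be done
None
```

I rolled the lower bottle up its gutter and over the crest into the hollow. It was resting square against the head plate, with the arm clear of it, when I handed the job in at about 9 s; no verdict came back.

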